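# Line up the reagent bottles by height

## Task

Line up the four brown glass bottles by height on the row of four round rubber pads, each standing in the middle of its own pad: the tallest on the pad next to the blue pipette-tip box, then going down in height to the shortest on the pad next to the tube rack. Keep the bottles upright, set them down gently without dropping them, and leave the tip box and the tube rack where they are.

Things in the scene. Friction and masses are not known exactly. Their poses are not given: they have to be found in the camera images.
- bottle_a: The tallest bottle: round, brown glass, white paper label, 140 mm tall in all, 64 mm across its straight body; black round screw cap on top, 36 mm across and 22 mm high; about 420 g. Loose, upright. Origin: centre of its underside, z up; yaw means nothing.
- bottle_b: The second tallest bottle: round, brown glass, white paper label, 116 mm tall in all, 52 mm across its straight body; black round screw cap on top, 32 mm across and 22 mm high; about 260 g. Loose, upright. Origin: centre of its underside, z up; yaw means nothing.
- bottle_c: The second shortest bottle: round, brown glass, white paper label, 94 mm tall in all, 42 mm across its straight body; black round screw cap on top, 28 mm across and 22 mm high; about 150 g. Loose, upright. Origin: centre of its underside, z up; yaw means nothing.
- bottle_d: The shortest bottle: round, brown glass, white paper label, 72 mm tall in all, 34 mm across its straight body; black round screw cap on top, 26 mm across and 22 mm high; about 80 g. Loose, upright. Origin: centre of its underside, z up; yaw means nothing.
- pad_1: One of four alike round black rubber pads, 70 mm across and 3 mm thick, fixed on a thin grey strip (4 mm) in a straight row 85 mm apart; their numbers do not tell their order in the row. Origin: centre of its underside; its top, where a bottle stands, is 3 mm above (7 mm above the bench).
- pad_2: One of four alike round black rubber pads, 70 mm across and 3 mm thick, fixed on a thin grey strip (4 mm) in a straight row 85 mm apart; their numbers do not tell their order in the row. Origin: centre of its underside; its top, where a bottle stands, is 3 mm above (7 mm above the bench).
- pad_3: One of four alike round black rubber pads, 70 mm across and 3 mm thick, fixed on a thin grey strip (4 mm) in a straight row 85 mm apart; their numbers do not tell their order in the row. Origin: centre of its underside; its top, where a bottle stands, is 3 mm above (7 mm above the bench).
- pad_4: One of four alike round black rubber pads, 70 mm across and 3 mm thick, fixed on a thin grey strip (4 mm) in a straight row 85 mm apart; their numbers do not tell their order in the row. Origin: centre of its underside; its top, where a bottle stands, is 3 mm above (7 mm above the bench).
- tip_box: Blue box of pipette tips (rows of white tips on top), 85 x 120 mm, 62 mm high, in line with the pads and just beyond one end of the row (its centre is 120 mm from that end pad's centre, its 120 mm side along the row); which end varies. Loose. Origin: centre of its underside, y along the row.
- tube_rack: White tube rack with six orange-capped tubes, 85 x 120 mm, 72 mm high, in the same way beyond the other end of the row. Loose. Origin: centre of its underside, y along the row.

How it is judged:
By the outcome, as a careful person would: the job done as asked, in the order asked, and still so for the second after the job is handed in, with the robot touching nothing.
It also fails if it takes over 106 s, if anything falls off the work surface, if the arm or the gripper's body presses on something with over 40 N, if the wrist force passes 120 N, or if a joint passes its speed limit or range.

## Robot

A 6-joint arm with a two-finger parallel gripper is mounted at the origin on the work surface. World frame = base frame: x ahead of the robot, y to its left, z up, the work surface at z = 0. Lengths are in m, angles in rad, forces in N, time in s.
With the tool pointing down it reaches from about 0.225 to 0.875 m from the base axis. Payload 3.4 kg.
Tool frame: the origin (TCP) lies between the finger pads; the fingertips stand 22 mm ahead of it and the grasp point (between the pads) lies 3 mm ahead of it (manip.finger_overhang is the distance from the TCP to the fingertips, in m); z points along the fingers, y is the line along which they close (so a half turn about z gives the same grasp; the last joint's range is limited). The gripper opens to 85 mm and grips with 20 to 120 N. Pads are 22 mm wide; open, the fingers measure 114 mm over their backs; the gripper's body (76 mm by 85 mm) begins 54 mm behind the grasp point. The pads swing forward as they close: fully open they stand 13 mm farther back than shut.
Start: joints at [1.091, 0.276, 1.505, -0, 1.361, -0.121], TCP at [0.202, 0.538, 0.253] pointing down, gripper open.
Joint ranges: [-2.89, 2.89], [-0.75, 2.08], [0.22, 2.7], [-1.18, 4.32], [0.11, 2.71], [-2.7, 2.7]. Speed limits (rad/s): [2.57, 2.57, 3.14, 3.14, 3.14, 3.14].

## Interface

Orientations are given as a unit quaternion [w, x, y, z].
In Python, from rig import get_state, eyes, order, manip gives the robot as it stands.
- The arm moves only by the tool drive_tool, never from a script. Its argument "rows" is a list of rows, each a list of 4 numbers: the shift along the tool's x, y, z in units of 25 mm (1.0 is 25 mm), then the turn about the tool's z in units of 6 degrees (1.0 is 6 degrees). A call has exactly 8 rows; each row is the pose to reach, as a shift and turn from the pose commanded when the call began, along the tool's axes at that moment; what a row does not reach only later rows make up. A row lasts 1/12 s, in which the tool goes at most 41.7 mm and 7.16 degrees, less where a joint would pass 70% of its speed; a pose out of reach is approached as far as the arm can. A call with a gripper value outside its range is refused whole. "grip" is the finger opening in mm, from 0 to 85.4, set as the call begins (left out, the last holds). The fingers move at their own pace and stop on an object; "newtons" is the grip in N (left out, the last holds). Time passes only in rows, so rows that repeat a pose let the fingers close, or fill a call up. It gives the time, the measured TCP pose, the force, the opening and the grip force at its end, in the units of the state.
- get_state(): the state, without advancing time (a new reading comes with each control period).
- eyes.get_image(name): name is "scene" or "top" or "wrist"; returns (picture, depth): 400x640x3 uint8, red, green, blue; 400x640 float32, m along the optical axis (not along the pixel's ray), 0 where there is no reading.
- eyes.camera_info(name): a dict with "fx", "fy", "cx", "cy" (pixels), "R" (3x3) and "t" (3): a world point X has camera coordinates R X + t. Camera axes: x right, y down, z forward; pixel columns grow to the right and rows downward; lengths in m; the calibration is good to about 2 mm. A picture is of the moment at which its call begins: read the wrist's pose just before it. camera_info takes no time and is no camera call; for the wrist camera it gives the pose at the moment of the call.
- order.sign_off(): hands the job in; it is judged then, once.
The state is a dict: "clock": time; "qpos": joint angles; "qd": joint speeds; "effort": joint torques, N m; "position": TCP position; "ee_rot": TCP orientation; "contact_force": force on the tool from outside, world axes, zero at the start; "moment": the same for the moment, N m; "width": finger opening in m; "gripper_force": force on a finger pad.
Only numpy, scipy, OpenCV 4.12 (cv2) and the standard library are available. Lean on these libraries where they do the work, as an engineer would, in place of code of your own. Each camera call takes 0.05 s, during which the arm holds its last target. There are 200 camera calls.

## Working session

There is one attempt and no reset: what is moved stays moved. The work goes in short steps, Python scripts to look and compute and a tool call to move; the robot and the scene stay as the last step left them, time stands still between calls to the robot, and variables do not carry over. Pictures are saved under pics/ and viewed, at most 14 in all, crops included, and the job is handed in when it is done.

Besides the shell and the picture viewer there is one more tool, called after "Emit:" as a command line: name --pt "numbers of a row" for each row, then --argument value for the rest. drive_tool: Moves the arm, as the interface text tells. Its arguments: {"type":"object","properties":{"rows":{"type":"array","items":{"type":"array","items":{"type":"number"}}},"grip":{"type":"number"},"newtons":{"type":"number"}},"required":["rows"]}

```bash
mkdir -p pics; ls
python3 - <<'E'
from rig import get_state, eyes, order, manip
import cv2,numpy as np
s=get_state();print(s['clock'],s['position'],s['ee_rot'],manip.finger_overhang)
for n in("scene","top"):
    p,d=eyes.get_image(n);cv2.imwrite(f'pics/{n}0.png',p[:,:,::-1]);np.save(f'pics/{n}0.npy',d)
    c=eyes.camera_info(n);print(n,c)
E
```

```text
pics
0.0 [0.20167291 0.53795564 0.25241637] [-2.86682566e-04  1.78426965e-01  9.83952718e-01 -8.86009178e-04] 0.022
scene {'fx': 487.00191285416247, 'fy': 487.00191285416247, 'cx': 326.6238735592648, 'cy': 202.7664295877026, 'R': array([[ 0.82244779,  0.56858177, -0.01715846],
       [ 0.44513029, -0.66207137, -0.60292664],
       [-0.35417322,  0.48823793, -0.7976121 ]]), 't': array([-0.45601785, -0.21675531,  1.34599998])}
top {'fx': 380.9077019104925, 'fy': 380.9077019104925, 'cx': 310.2091921694888, 'cy': 198.14999786328863, 'R': array([[-0.14016786, -0.99012512,  0.00228527],
       [-0.95624724,  0.13477258, -0.25966817],
       [ 0.25679599, -0.03858242, -0.9656952 ]]), 't': array([0.08735325, 0.55358455, 0.730147  ])}
```

View pics/scene0.png

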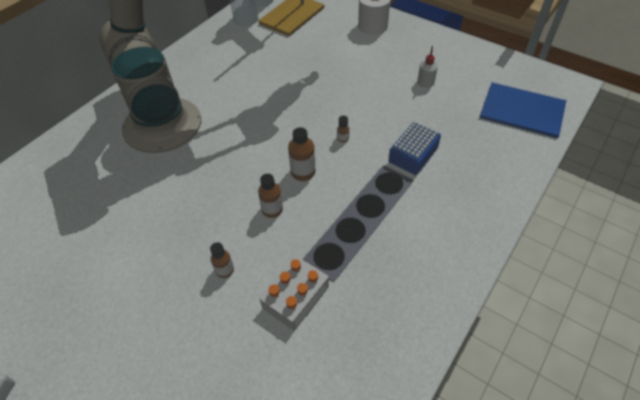

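View pics/top0.png

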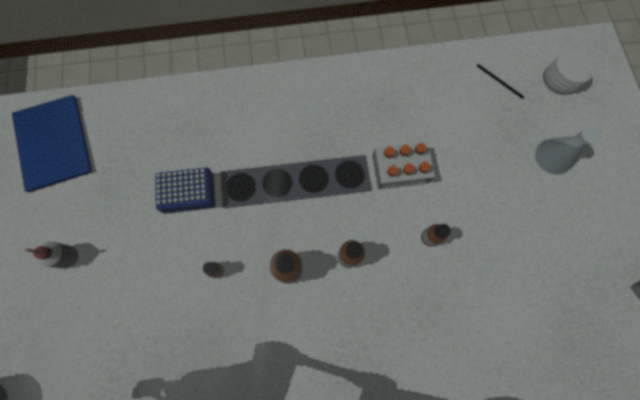

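The scene picture shows caps near (300,135), (267,181), (217,250), (343,120) and pads from (389,183) by the tip box to (329,256) by the rack. The top picture shows the same row from (240,187) to (350,174). I'll enlarge both.

Run:
```python
import cv2
for n,(x,y,w,h,k) in dict(scene=(200,105,260,195,3),top=(195,145,266,150,3)).items():
    p=cv2.imread(f'pics/{n}0.png')[y:y+h,x:x+w]
    p=cv2.resize(p,None,fx=k,fy=k,interpolation=cv2.INTER_CUBIC)
    p=cv2.convertScaleAbs(p,alpha=1.6,beta=15)
    for i in range(0,w,20):
        cv2.line(p,(i*k,0),(i*k,6),(0,0,255),1);cv2.putText(p,str(x+i),(i*k,16),0,.35,(0,0,255))
    for i in range(0,h,20):
        cv2.line(p,(0,i*k),(6,i*k),(0,0,255),1);cv2.putText(p,str(y+i),(8,i*k+4),0,.35,(0,0,255))
    cv2.imwrite(f'pics/{n}0c.png',p)
```

```text
(no output)
```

View pics/scene0c.png

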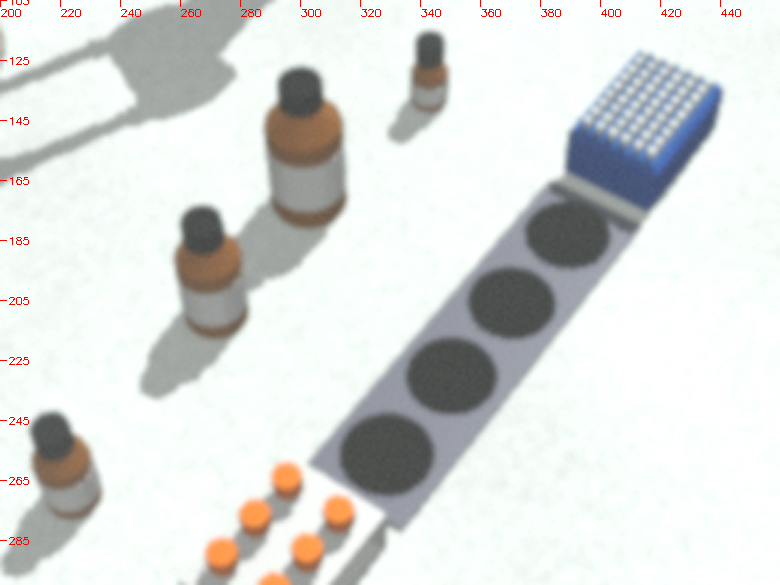

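View pics/top0c.png

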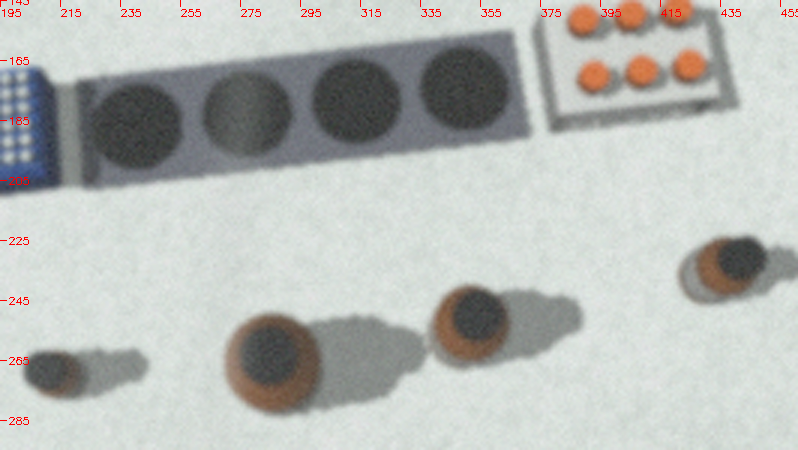

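Cap tops, scene then top: a (300.3,133.2)/(284.7,263), b (267.7,179)/(355,249.7), c (216.3,247.7)/(442.3,230.7), d (343.3,119)/(211,268.3). Pads run from (389.3,183)/(240.7,187) by the blue box to (329,256.3)/(350,174.3) by the rack.

```bash
cat > h.py <<'E'
from rig import get_state, eyes, order, manip
import cv2,numpy as np
from scipy.spatial.transform import Rotation as Ro
def P(c): return np.array([[c['fx'],0,c['cx']],[0,c['fy'],c['cy']],[0,0,1]])@np.c_[c['R'],c['t']]
def tri(c1,u1,c2,u2):
    X=cv2.triangulatePoints(P(c1),P(c2),np.array(u1,float).T,np.array(u2,float).T);return (X[:3]/X[3]).T
def plane(c,u,z):
    K=P(c);A=np.array([[K[0,0]-u[0]*K[2,0],K[0,1]-u[0]*K[2,1]],[K[1,0]-u[1]*K[2,0],K[1,1]-u[1]*K[2,1]]])
    b=-np.array([K[0,2]*z+K[0,3]-u[0]*(K[2,2]*z+K[2,3]),K[1,2]*z+K[1,3]-u[1]*(K[2,2]*z+K[2,3])]);return np.linalg.solve(A,b)
E
python3 - <<'E'
from h import *
np.set_printoptions(precision=4,suppress=True)
S,T=eyes.camera_info('scene'),eyes.camera_info('top')
s=[(300.3,133.2),(267.7,179),(216.3,247.7),(343.3,119),(389.3,183),(370.7,206),(350.3,230.2),(329,256.3)]
t=[(284.7,263),(355,249.7),(442.3,230.7),(211,268.3),(240.7,187),(277.3,182.7),(313.7,178.7),(350,174.3)]
X=tri(S,s,T,t);zs=[.14,.116,.094,.072]+[.007]*4
ds,dt=np.load('pics/scene0.npy'),np.load('pics/top0.npy')
for i in range(8):
    a,b=s[i],t[i]
    def dz(c,d,u):
        z=np.median(d[int(u[1])-1:int(u[1])+2,int(u[0])-1:int(u[0])+2]);return (c['R'].T@(z*np.array([(u[0]-c['cx'])/c['fx'],(u[1]-c['cy'])/c['fy'],1])-c['t']))
    print('abcd1234'[i],X[i],plane(S,a,zs[i]),plane(T,b,zs[i]),dz(S,ds,a),dz(T,dt,b))
d=np.diff(X[4:],axis=0);print(np.linalg.norm(d,axis=1))
print(get_state()['qpos'])
r=get_state()['ee_rot'];print(Ro.from_quat(np.roll(r,-1)).as_matrix())
E
```

```text
a [0.4285 0.0774 0.1373] [0.4311 0.0764] [0.4266 0.0756] [0.4311 0.0763 0.14  ] [0.4268 0.0757 0.1389]
b [ 0.4375 -0.0584  0.1139] [ 0.44   -0.0584] [ 0.4353 -0.0601] [ 0.4406 -0.059   0.1169] [ 0.4354 -0.0602  0.1151]
c [ 0.4513 -0.2446  0.09  ] [ 0.4537 -0.246 ] [ 0.4508 -0.2431] [ 0.4534 -0.2458  0.0935] [ 0.451  -0.2437  0.0925]
d [0.4464 0.2298 0.0713] [0.448  0.2311] [0.4439 0.227 ] [0.4482 0.2307 0.0724] [0.4439 0.227  0.0719]
1 [0.6284 0.1628 0.0057] [0.6294 0.1628] [0.6266 0.1614] [0.6294 0.1628 0.007 ] [0.6265 0.1613 0.0075]
2 [0.6271 0.0778 0.0047] [0.6284 0.0772] [0.6252 0.0766] [0.6282 0.0776 0.0064] [0.6251 0.0766 0.0072]
3 [ 0.6247 -0.0073  0.005 ] [ 0.6259 -0.0078] [ 0.6231 -0.0081] [ 0.626  -0.0079  0.0072] [ 0.6236 -0.0082  0.0053]
4 [ 0.6236 -0.0923  0.0058] [ 0.6247 -0.0921] [ 0.6219 -0.0934] [ 0.6245 -0.0919  0.0065] [ 0.6221 -0.0934  0.0064]
[0.085  0.0852 0.0851]
[ 1.091   0.2765  1.506   0.      1.3607 -0.121 ]
[[-0.9363  0.3512 -0.0008]
 [ 0.3512  0.9363 -0.0015]
 [ 0.0002 -0.0016 -1.    ]]
```

Heights agree with the text (137/114/90/71 mm, pads 5–6 mm) and the pads sit 85 mm apart. I'll grip by the caps, closing along world x, in the order d, c, b, a. First I move towards d while turning the tool.

Emit:
drive_tool --pt "-1.1 -0.7 0.2 1" --pt "-2.2 -1.3 0.4 2" --pt "-3.3 -2 0.5 3" --pt "-4.4 -2.7 0.7 4" --pt "-5.5 -3.3 0.9 5" --pt "-6.6 -4 1.1 6" --pt "-7.7 -4.6 1.2 7" --pt "-8.8 -5.3 1.4 8" --grip 60 --newtons 40

```text
clock: 0.77
position: [0.3622, 0.336, 0.2181]
ee_rot: [0.0, 0.565, 0.825, 0.0]
contact_force: [0.5, -0.3, 0.4]
width: 0.06
gripper_force: 0.0
```

```bash
cat >> h.py <<'E'
def go(x,y,z):
    s=get_state();R=Ro.from_quat(np.roll(s['ee_rot'],-1)).as_matrix()
    d=R.T@(np.array([x,y,z])-s['position'])/.025
    turn=-np.degrees(np.arctan2(-R[1,1],R[0,1]))/6  # turn bringing tool y to world +x
    print('t',s['clock'],'pos',s['position'].round(4),'q6',round(s['qpos'][5],2),'shift',d.round(2),'turn',round(turn,2))
E
python3 -c "
from h import *
go(.446,.229,.18)"
```

```text
t 0.7667 pos [0.3622 0.336  0.2181] q6 0.24 shift [-5.2   1.58  1.52] turn 3.53
```

Emit:
drive_tool --pt "-0.9 0.3 0.3 0.6" --pt "-1.8 0.5 0.5 1.2" --pt "-2.7 0.8 0.8 1.8" --pt "-3.5 1.1 1 2.4" --pt "-4.4 1.3 1.3 3" --pt "-5.2 1.58 1.5 3.53" --pt "-5.2 1.58 1.5 3.53" --pt "-5.2 1.58 1.5 3.53"

```text
clock: 1.43
position: [0.4457, 0.2298, 0.1802]
ee_rot: [-0.001, 0.706, 0.708, -0.001]
contact_force: [-0.3, 0.7, 0.2]
width: 0.0598
gripper_force: 0.0
```

```bash
python3 -c "
from h import *
go(.446,.229,.069)
c=eyes.camera_info('wrist');p,d=eyes.get_image('wrist');np.save('pics/w1.npy',d)
cv2.imwrite('pics/w1.png',cv2.convertScaleAbs(p[:,:,::-1],alpha=1.5))
import pickle;pickle.dump(c,open('pics/w1.pkl','wb'));print(c['R'].round(3),-c['R'].T@c['t'])"
```

```text
t 1.4333 pos [0.4457 0.2298 0.1802] q6 0.33 shift [-0.03  0.02  4.45] turn 0.03
[[ 1.     0.002 -0.001]
 [ 0.003 -0.962  0.273]
 [-0.001 -0.273 -0.962]] [0.44624748 0.29960907 0.30230392]
```

View pics/w1.png

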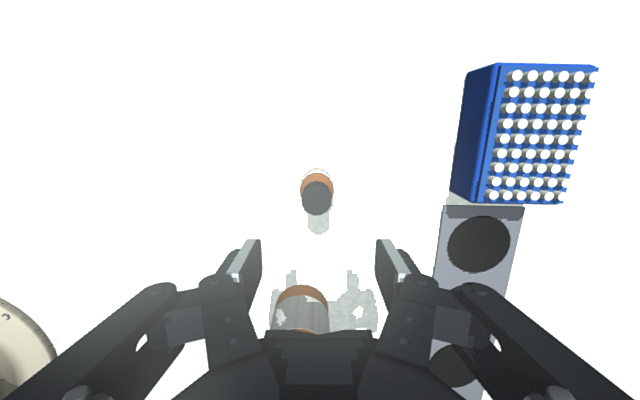

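The wrist view shows d's cap centred at about (316,198), between the fingers, and the pad beside the tip box at (478,244). I'll check both against the earlier measurement.

```bash
python3 -c "
from h import *
import pickle;c=pickle.load(open('pics/w1.pkl','rb'));d=np.load('pics/w1.npy')
print(plane(c,(316,199),.072),plane(c,(478,244),.007))
for u in((316,199),(478,244)):
  z=d[u[1],u[0]];print(c['R'].T@(z*np.array([(u[0]-c['cx'])/c['fx'],(u[1]-c['cy'])/c['fy'],1])-c['t']))
S=eyes.camera_info('scene');print(tri(S,[(343.3,119),(389.3,183)],c,[(316,199),(478,244)]))"
```

```text
[0.44442585 0.23555487] [0.62658855 0.16532426]
[0.44444252 0.23614088 0.07410695]
[0.62550886 0.16612821 0.00876796]
[[0.44519282 0.23479182 0.06774055]
 [0.62842669 0.16450125 0.00455252]]
```

Emit:
drive_tool --pt "0.05 0 0.8 0" --pt "0.1 0 1.6 0" --pt "0.1 0 2.4 0" --pt "0.1 0 3.1 0" --pt "0.1 0 3.7 0" --pt "0.1 0 4.1 0" --pt "0.1 0 4.45 0" --pt "0.1 0 4.45 0"

```text
clock: 2.15
position: [0.4441, 0.2335, 0.0683]
ee_rot: [-0.001, 0.705, 0.709, -0.001]
contact_force: [-1.6, 0.6, -0.0]
width: 0.0604
gripper_force: 0.0
```

```bash
python3 -c "
from h import *
go(.446,.232,.069)
c=eyes.camera_info('wrist');p,d=eyes.get_image('wrist')
cv2.imwrite('pics/w2.png',cv2.convertScaleAbs(p[:,:,::-1],alpha=2.2,beta=20)[150:400,120:520])
import pickle;pickle.dump(c,open('pics/w2.pkl','wb'))"
```

```text
t 2.15 pos [0.4441 0.2335 0.0683] q6 0.34 shift [-0.06  0.08 -0.03] turn 0.06
```

View pics/w2.png

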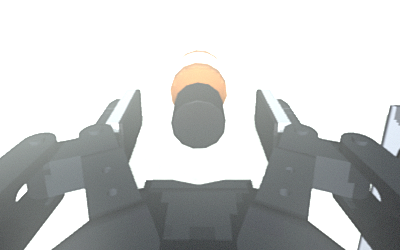

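The cap's top disc is at (318,274), centred between the fingers in x.

```bash
python3 -c "
from h import *
import pickle;c=pickle.load(open('pics/w2.pkl','rb'))
print(plane(c,(318,274),.072),P(c)@[.444,.2335,.072,1]/(P(c)@[.444,.2335,.072,1])[2])"
```

```text
[0.4446261  0.23398326] [316.65509055 274.91258352   1.        ]
```

Emit:
drive_tool --pt "0 0 0 0" --pt "0 0 0 0" --pt "0 0 0 0" --pt "0 0 0 0" --pt "0 0 0 0" --pt "0 0 0 0" --pt "0 0 0 0" --pt "0 0 0 0" --grip 20 --newtons 40

```text
clock: 2.87
position: [0.4462, 0.2333, 0.0704]
ee_rot: [0.0, 0.706, 0.709, 0.001]
contact_force: [-1.5, -0.5, 5.4]
width: 0.0247
gripper_force: 39.3
```

Gripped, and the close-up agrees (y 0.234). Lifting and carrying d towards the rack-side pad.

Emit:
drive_tool --pt "0 0 -0.4 0" --pt "0 0 -1 0" --pt "0 0 -1.7 0" --pt "0 0 -2.4 0" --pt "-0.2 0.1 -2.8 0" --pt "-0.7 0.4 -3 0" --pt "-1.4 0.8 -3 0" --pt "-2.3 1.2 -3 0"

```text
clock: 3.53
position: [0.4764, 0.1755, 0.1449]
ee_rot: [0.0, 0.705, 0.709, 0.001]
contact_force: [-0.3, -0.3, -1.0]
width: 0.0245
gripper_force: 39.4
```

Emit:
drive_tool --pt "-1.1 0.6 0 0" --pt "-2.2 1.2 0 0" --pt "-3.3 1.8 0 0" --pt "-4.4 2.4 0 0" --pt "-5.5 3 0 0" --pt "-6.6 3.6 0 0" --pt "-7.6 4.2 0 0" --pt "-8.5 4.7 0 0"

```text
clock: 4.2
position: [0.5951, -0.0388, 0.144]
ee_rot: [0.0, 0.706, 0.708, -0.0]
contact_force: [0.0, 0.7, 0.1]
width: 0.0246
gripper_force: 39.4
```

```bash
python3 -c "
from h import *
go(.6235,-.092,.100);print(get_state()['width'])"
```

```text
t 4.2 pos [ 0.5951 -0.0388  0.144 ] q6 -0.18 shift [-2.13  1.13  1.76] turn 0.03
0.0246146215982411
```

Emit:
drive_tool --pt "-0.7 0.4 0 0" --pt "-1.3 0.7 0 0" --pt "-1.8 1 0 0" --pt "-2.1 1.13 0.4 0" --pt "-2.13 1.13 0.9 0" --pt "-2.13 1.13 1.4 0" --pt "-2.13 1.13 1.76 0" --pt "-2.13 1.13 1.76 0"

```text
clock: 4.87
position: [0.6208, -0.0885, 0.0977]
ee_rot: [-0.003, 0.705, 0.709, -0.001]
contact_force: [-0.0, 0.6, -1.4]
width: 0.0245
gripper_force: 39.4
```

```bash
python3 -c "
from h import *
go(.6235,-.092,.077)
c=eyes.camera_info('wrist');p,d=eyes.get_image('wrist')
cv2.imwrite('pics/w3.png',cv2.convertScaleAbs(p[:,:,::-1],alpha=2,beta=20)[:,80:560])
import pickle;pickle.dump(c,open('pics/w3.pkl','wb'))
for X in((.6235,-.092,.007),(.6245,-.0072,.007),(.6235,-.092,.105)):
  q=P(c)@[*X,1];print(q/q[2])"
```

```text
t 4.8667 pos [ 0.6208 -0.0885  0.0977] q6 -0.26 shift [-0.14  0.11  0.83] turn 0.05
[321.29155821 216.42712403   1.        ]
[323.62096852 103.24201382   1.        ]
[322.58190562 285.89053539   1.        ]
```

View pics/w3.png

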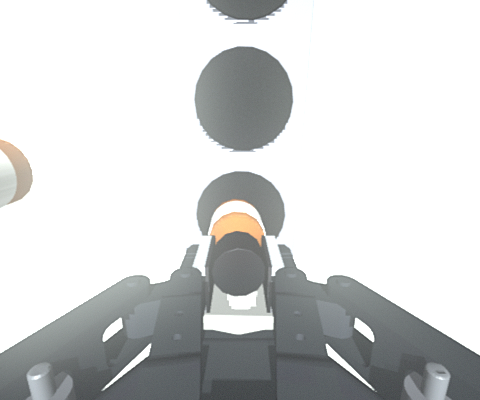

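Pad 3 is centred at (324,98) and pad 4's far edge is at row 171. I'll compare with the predictions.

```bash
python3 -c "
from h import *
import pickle;c=pickle.load(open('pics/w3.pkl','rb'))
go(.6235,-.092,.077)
print('pad4 top edge',plane(c,(320,171),.007),'pad3 top edge',plane(c,(324,46),.007),'pad3 c',plane(c,(324,98),.007))
print('pad3 L/R',plane(c,(275,98),.007),plane(c,(372.5,98),.007),'pad4 L/R',plane(c,(277,213),.007),plane(c,(365,213),.007))
print('cap',plane(c,(319,271),.1))"
```

```text
t 4.9167 pos [ 0.6216 -0.0886  0.0989] q6 -0.26 shift [-0.14  0.08  0.88] turn 0.05
pad4 top edge [ 0.62224448 -0.05575659] pad3 top edge [0.62439258 0.02940982] pad3 c [ 0.62473289 -0.00368978]
pad3 L/R [ 0.59009548 -0.0038335 ] [ 0.65895866 -0.00354775] pad4 L/R [ 0.58855893 -0.08936877] [ 0.65787856 -0.08893497]
cap [ 0.62182198 -0.08723109]
```

Emit:
drive_tool --pt "-0.14 0.05 0 0" --pt "-0.14 0.05 0.2 0" --pt "-0.14 0.05 0.4 0" --pt "-0.14 0.05 0.55 0" --pt "-0.14 0.05 0.65 0" --pt "-0.14 0.05 0.7 0" --pt "-0.14 0.05 0.75 0" --pt "-0.14 0.05 0.75 0"

```text
clock: 5.58
position: [0.624, -0.0928, 0.0815]
ee_rot: [-0.0, 0.705, 0.709, -0.0]
contact_force: [-0.4, -0.3, -0.5]
width: 0.0246
gripper_force: 39.4
```

```bash
python3 -c "
from h import *
import time
for i in range(3): go(.623,-.092,.0774);c=eyes.camera_info('wrist');eyes.get_image('wrist')
print(get_state()['contact_force'])"
```

```text
t 5.5833 pos [ 0.624  -0.0928  0.0815] q6 -0.26 shift [ 0.03 -0.04  0.17] turn 0.04
t 5.6333 pos [ 0.6242 -0.0929  0.0817] q6 -0.26 shift [ 0.04 -0.05  0.17] turn 0.04
t 5.6833 pos [ 0.6243 -0.0929  0.0819] q6 -0.26 shift [ 0.04 -0.05  0.18] turn 0.04
[-0.02591143  0.12802019 -0.50746368]
```

Emit:
drive_tool --pt "0.03 -0.03 0.03 0" --pt "0.03 -0.03 0.06 0" --pt "0.03 -0.03 0.09 0" --pt "0.03 -0.03 0.11 0" --pt "0.03 -0.03 0.13 0" --pt "0.03 -0.03 0.15 0" --pt "0.03 -0.03 0.17 0" --pt "0.03 -0.03 0.17 0"

```text
clock: 6.4
position: [0.6235, -0.0922, 0.0776]
ee_rot: [0.0, 0.705, 0.709, 0.0]
contact_force: [-0.2, 0.4, -0.4]
width: 0.0245
gripper_force: 39.4
```

Emit:
drive_tool --pt "0 0 0.02 0" --pt "0 0 0.04 0" --pt "0 0 0.06 0" --pt "0 0 0.08 0" --pt "0 0 0.09 0" --pt "0 0 0.09 0" --pt "0 0 0.09 0" --pt "0 0 0.09 0"

```text
clock: 7.07
position: [0.6235, -0.0922, 0.0774]
ee_rot: [0.001, 0.705, 0.709, 0.0]
contact_force: [-3.0, 0.3, 10.0]
width: 0.0246
gripper_force: 40.5
```

Contact at 10 N, so d is down. Back off slightly, open, then rise.

Emit:
drive_tool --pt "0 0 -0.06 0" --pt "0 0 -0.06 0" --pt "0 0 -0.06 0" --pt "0 0 -0.06 0" --pt "0 0 -0.06 0" --pt "0 0 -0.06 0" --pt "0 0 -0.06 0" --pt "0 0 -0.06 0" --grip 60

```text
clock: 7.73
position: [0.6234, -0.0921, 0.0766]
ee_rot: [-0.0, 0.705, 0.709, -0.0]
contact_force: [0.3, 0.1, -0.1]
width: 0.0599
gripper_force: 0.0
```

Emit:
drive_tool --pt "0 0 -0.2 0" --pt "0 0 -0.7 0" --pt "0 0 -1.3 0" --pt "0 0 -2 0" --pt "0 0 -2.8 0" --pt "-0.3 -0.5 -3.4 0" --pt "-0.9 -1.3 -3.9 0" --pt "-1.6 -2.2 -4 0"

```text
clock: 8.4
position: [0.5702, -0.1326, 0.1797]
ee_rot: [0.003, 0.705, 0.709, 0.001]
contact_force: [0.9, -0.6, -0.5]
width: 0.06
gripper_force: 0.0
```

```bash
python3 -c "
from h import *
go(.4525,-.2440,.17)"
```

```text
t 8.4 pos [ 0.5702 -0.1326  0.1797] q6 -0.35 shift [-4.42 -4.74  0.37] turn 0.06
```

Emit:
drive_tool --pt "-0.7 -0.7 0.1 0" --pt "-1.5 -1.6 0.2 0" --pt "-2.4 -2.5 0.3 0" --pt "-3.2 -3.4 0.4 0" --pt "-3.9 -4.2 0.4 0" --pt "-4.4 -4.7 0.4 0" --pt "-4.4 -4.7 0.4 0" --pt "-4.4 -4.7 0.4 0"

```text
clock: 9.07
position: [0.4514, -0.2435, 0.1673]
ee_rot: [0.0, 0.706, 0.708, 0.0]
contact_force: [0.5, -0.3, 0.0]
width: 0.0603
gripper_force: 0.0
```

```bash
python3 -c "
from h import *
go(.4525,-.2440,.094)
c=eyes.camera_info('wrist');p,d=eyes.get_image('wrist')
q=P(c)@[.4525,-.244,.094,1];q=(q/q[2]).astype(int);print(q)
cv2.imwrite('pics/w4.png',cv2.resize(cv2.convertScaleAbs(p[:,:,::-1],alpha=2,beta=20)[120:320,220:420],None,fx=3,fy=3))
import pickle;pickle.dump(c,open('pics/w4.pkl','wb'))"
```

```text
t 9.0667 pos [ 0.4514 -0.2435  0.1673] q6 -0.63 shift [-0.02  0.04  2.93] turn 0.02
[318 220   1]
```

View pics/w4.png

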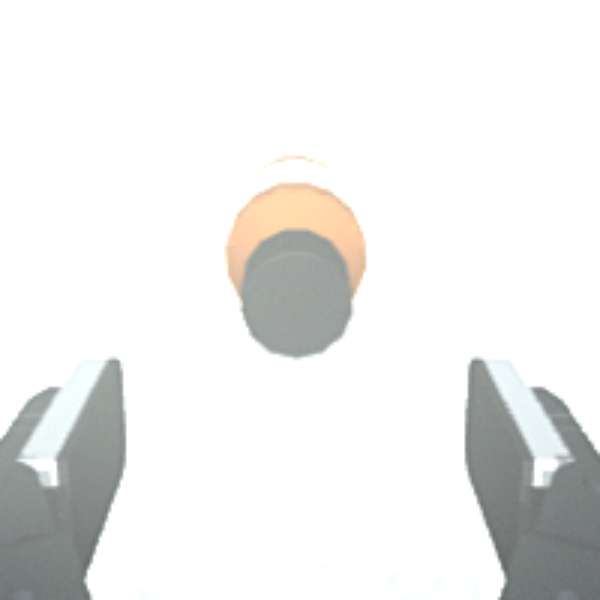

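The cap disc is at (319,221), about 1 px from the prediction. Descend and grip.

Emit:
drive_tool --pt "-0.05 0.04 0.5 0" --pt "-0.05 0.04 1.1 0" --pt "-0.05 0.04 1.7 0" --pt "-0.05 0.04 2.2 0" --pt "-0.05 0.04 2.6 0" --pt "-0.05 0.04 2.8 0" --pt "-0.05 0.04 2.9 0" --pt "-0.05 0.04 2.9 0"

```text
clock: 9.78
position: [0.4529, -0.2438, 0.094]
ee_rot: [-0.0, 0.705, 0.709, 0.0]
contact_force: [0.1, 0.4, 0.4]
width: 0.0599
gripper_force: 0.0
```

Emit:
drive_tool --pt "0 0 0 0" --pt "0 0 0 0" --pt "0 0 0 0" --pt "0 0 0 0" --pt "0 0 0 0" --pt "0 0 0 0" --pt "0 0 0 0" --pt "0 0 0 0" --grip 20

```text
clock: 10.45
position: [0.4528, -0.2445, 0.0951]
ee_rot: [0.001, 0.705, 0.709, 0.0]
contact_force: [-0.4, -0.0, 6.0]
width: 0.0264
gripper_force: 39.2
```

Emit:
drive_tool --pt "0 0 -0.4 0" --pt "0 0 -1.1 0" --pt "0 0 -1.9 0" --pt "0 0 -2.7 0" --pt "0.2 0 -3.3 0" --pt "0.7 0.1 -3.7 0" --pt "1.4 0.4 -3.8 0" --pt "2.2 0.9 -3.8 0"

```text
clock: 11.12
position: [0.4744, -0.1883, 0.1903]
ee_rot: [0.0, 0.706, 0.708, 0.0]
contact_force: [0.4, 0.4, -2.2]
width: 0.0267
gripper_force: 39.6
```

Emit:
drive_tool --pt "1 0.7 0 0" --pt "2 1.4 0 0" --pt "3 2.1 0 0" --pt "4 2.8 0 0" --pt "5 3.5 0 0" --pt "5.8 4.3 0 0" --pt "6.5 5 0 0" --pt "6.9 5.5 0 0"

```text
clock: 11.78
position: [0.6124, -0.0124, 0.1888]
ee_rot: [-0.001, 0.705, 0.709, 0.001]
contact_force: [-0.3, -0.4, -2.0]
width: 0.0265
gripper_force: 39.6
```

```bash
python3 -c "
from h import *
go(.6245,-.0067,.108)"
```

```text
t 11.7833 pos [ 0.6124 -0.0124  0.1888] q6 -0.14 shift [0.22 0.49 3.23] turn 0.06
```

Emit:
drive_tool --pt "0.2 0.3 0.2 0" --pt "0.22 0.4 0.7 0" --pt "0.22 0.4 1.3 0" --pt "0.22 0.4 1.9 0" --pt "0.22 0.4 2.5 0" --pt "0.22 0.4 2.9 0" --pt "0.22 0.4 3.1 0" --pt "0.22 0.4 3.1 0"

```text
clock: 12.45
position: [0.6203, -0.0103, 0.1103]
ee_rot: [-0.001, 0.706, 0.709, -0.001]
contact_force: [0.3, -0.2, -1.5]
width: 0.0269
gripper_force: 39.7
```

```bash
python3 -c "
from h import *
c=eyes.camera_info('wrist');p,d=eyes.get_image('wrist')
go(.6245,-.0067,.1021)
cv2.imwrite('pics/w5.png',cv2.convertScaleAbs(p[:,:,::-1],alpha=2,beta=20)[:,80:560])
import pickle;pickle.dump(c,open('pics/w5.pkl','wb'))"
```

```text
t 12.5 pos [ 0.6211 -0.0104  0.1113] q6 -0.13 shift [0.15 0.14 0.37] turn 0.04
```

View pics/w5.png

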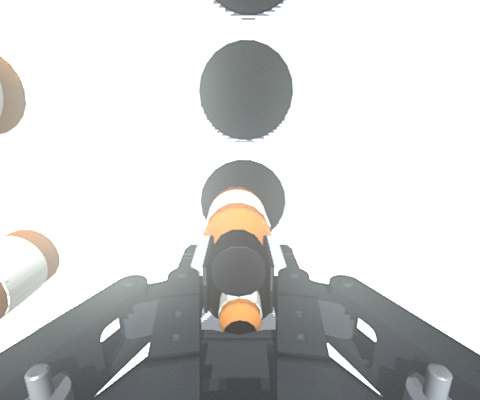

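Pad 3's far edge is at row 160, with its sides at columns 282 and 365. Pad 2's far edge is at row 40. The cap disc is at (319,271).

```bash
python3 -c "
from h import *
import pickle;c=pickle.load(open('pics/w5.pkl','rb'))
print('pad3',(plane(c,(282,200),.007)+plane(c,(365,200),.007))[0]/2,plane(c,(323,160),.007)[1]-.035,'pad2',(plane(c,(280,90),.007)+plane(c,(372,90),.007))[0]/2,plane(c,(326,40),.007)[1]-.035)
print('cap',plane(c,(319,271),.1103-.0951+.094),get_state()['position'])"
```

```text
pad3 0.6250023258776096 -0.00607530724662643 pad2 0.6260893607892795 0.07911378397408303
cap [ 0.62130585 -0.01098051] [ 0.62111059 -0.01040806  0.11133981]
```

Emit:
drive_tool --pt "0.17 0.14 0 0" --pt "0.17 0.14 0.05 0" --pt "0.17 0.14 0.12 0" --pt "0.17 0.14 0.19 0" --pt "0.17 0.14 0.25 0" --pt "0.17 0.14 0.3 0" --pt "0.17 0.14 0.33 0" --pt "0.17 0.14 0.33 0"

```text
clock: 13.17
position: [0.6248, -0.0062, 0.1033]
ee_rot: [-0.0, 0.706, 0.709, -0.0]
contact_force: [-0.9, 0.0, -2.1]
width: 0.0266
gripper_force: 39.7
```

Emit:
drive_tool --pt "0 0 0.02 0" --pt "0 0 0.04 0" --pt "0 0 0.05 0" --pt "0 0 0.06 0" --pt "0 0 0.07 0" --pt "0 0 0.08 0" --pt "0 0 0.08 0" --pt "0 0 0.08 0"

```text
clock: 13.83
position: [0.625, -0.0062, 0.1021]
ee_rot: [0.0, 0.705, 0.709, 0.0]
contact_force: [-1.4, 0.3, 3.9]
width: 0.0266
gripper_force: 40.1
```

Emit:
drive_tool --pt "0 0 -0.02 0" --pt "0 0 -0.02 0" --pt "0 0 -0.02 0" --pt "0 0 -0.02 0" --pt "0 0 -0.02 0" --pt "0 0 -0.02 0" --pt "0 0 -0.02 0" --pt "0 0 -0.02 0" --grip 65

```text
clock: 14.5
position: [0.625, -0.0061, 0.102]
ee_rot: [-0.0, 0.705, 0.709, 0.0]
contact_force: [0.6, -0.6, -0.5]
width: 0.065
gripper_force: 0.0
```

Emit:
drive_tool --pt "0 0 -0.2 0" --pt "0 0 -0.7 0" --pt "0 0 -1.4 0" --pt "0 0 -2.2 0" --pt "0 -0.2 -3 0" --pt "-0.2 -0.8 -3.6 0" --pt "-0.5 -1.7 -3.9 0" --pt "-0.8 -2.7 -3.9 0"

```text
clock: 15.17
position: [0.559, -0.0268, 0.2021]
ee_rot: [0.002, 0.705, 0.709, 0.002]
contact_force: [0.1, -0.1, 0.5]
width: 0.0652
gripper_force: 0.0
```

```bash
python3 -c "
from h import *
go(.438,-.0585,.19)"
```

```text
t 15.1667 pos [ 0.559  -0.0268  0.2021] q6 -0.18 shift [-1.24 -4.85  0.46] turn 0.05
```

Emit:
drive_tool --pt "-0.2 -0.8 0.1 0" --pt "-0.4 -1.7 0.2 0" --pt "-0.7 -2.6 0.3 0" --pt "-0.9 -3.5 0.4 0" --pt "-1.1 -4.3 0.4 0" --pt "-1.2 -4.75 0.4 0" --pt "-1.2 -4.75 0.4 0" --pt "-1.2 -4.75 0.4 0"

```text
clock: 15.83
position: [0.4398, -0.0572, 0.1902]
ee_rot: [0.001, 0.706, 0.708, 0.001]
contact_force: [0.1, 0.3, 0.8]
width: 0.0651
gripper_force: 0.0
```

```bash
cat >> h.py <<'E'
def cap(z,r,x,y):
    "cap disc by segmentation: dark blob at depth of the cap top nearest the expected spot"
    c=eyes.camera_info('wrist');p,d=eyes.get_image('wrist')
    v,u=np.mgrid[:400,:640];C=np.stack([(u-c['cx'])/c['fx']*d,(v-c['cy'])/c['fy']*d,d],-1)
    W=(C-c['t'])@c['R'];m=(abs(W[...,2]-z)<.004)&(np.hypot(W[...,0]-x,W[...,1]-y)<r+.012)&(d>0)
    w=W[m];print('cap n',m.sum(),'centre',(w.max(0)+w.min(0))/2,'size',np.ptp(w,axis=0))
    q=P(c)@[x,y,z,1];print('expected px',(q/q[2]).round(1),'median px',u[m].mean(),v[m].mean())
E
python3 -c "
from h import *
go(.438,-.0585,.1175); cap(.116,.016,.438,-.0585)"
```

```text
t 15.8333 pos [ 0.4398 -0.0572  0.1902] q6 -0.29 shift [-0.05 -0.08  2.91] turn 0.04
cap n 1437 centre [ 0.43540368 -0.05698654  0.11573539] size [0.03074637 0.03131652 0.00738401]
expected px [314.5 220.7   1. ] median px 310.91927627000695 218.39248434237996
```

The wrist segmentation gives b's cap at (0.435,-0.057), which agrees within the wrist camera's bias. Descend and grip.

Emit:
drive_tool --pt "-0.04 -0.1 0.5 0" --pt "-0.04 -0.1 1.1 0" --pt "-0.04 -0.1 1.7 0" --pt "-0.04 -0.1 2.2 0" --pt "-0.04 -0.1 2.6 0" --pt "-0.04 -0.1 2.8 0" --pt "-0.04 -0.1 2.9 0" --pt "-0.04 -0.1 2.9 0"

```text
clock: 16.55
position: [0.4373, -0.0579, 0.1167]
ee_rot: [-0.0, 0.705, 0.709, 0.0]
contact_force: [-0.2, -0.0, 0.2]
width: 0.0647
gripper_force: 0.0
```

Emit:
drive_tool --pt "0 0 0 0" --pt "0 0 0 0" --pt "0 0 0 0" --pt "0 0 0 0" --pt "0 0 0 0" --pt "0 0 0 0" --pt "0 0 0 0" --pt "0 0 0 0" --grip 20 --newtons 50

```text
clock: 17.22
position: [0.4367, -0.0581, 0.1178]
ee_rot: [0.001, 0.705, 0.709, 0.0]
contact_force: [-1.6, -0.3, 6.1]
width: 0.0305
gripper_force: 49.1
```

Emit:
drive_tool --pt "0 0 -0.4 0" --pt "0 0 -1.1 0" --pt "0 0 -1.8 0" --pt "0.1 0 -2.4 0" --pt "0.4 0.2 -2.8 0" --pt "0.9 0.6 -3 0" --pt "1.5 1.2 -3 0" --pt "2.1 1.9 -3 0"

```text
clock: 17.88
position: [0.4833, -0.0048, 0.1921]
ee_rot: [-0.0, 0.706, 0.708, -0.0]
contact_force: [-0.4, -1.2, -2.8]
width: 0.0304
gripper_force: 50.2
```

Emit:
drive_tool --pt "0.7 0.9 0 0" --pt "1.3 1.8 0 0" --pt "1.9 2.7 0 0" --pt "2.4 3.5 0 0" --pt "2.8 4.3 0 0" --pt "3.1 4.9 0 0" --pt "3.3 5.4 0 0" --pt "3.3 5.6 0 0"

```text
clock: 18.55
position: [0.6249, 0.0791, 0.1908]
ee_rot: [-0.0, 0.705, 0.709, 0.0]
contact_force: [0.6, -0.1, -2.8]
width: 0.03
gripper_force: 50.1
```

```bash
python3 -c "
from h import *
go(.6268,.0778,.131)"
```

```text
t 18.55 pos [0.6249 0.0791 0.1908] q6 0.01 shift [-0.05  0.08  2.39] turn 0.05
```

Emit:
drive_tool --pt "-0.04 0.05 0.2 0" --pt "-0.04 0.05 0.6 0" --pt "-0.04 0.05 1.1 0" --pt "-0.04 0.05 1.6 0" --pt "-0.04 0.05 2 0" --pt "-0.04 0.05 2.25 0" --pt "-0.04 0.05 2.35 0" --pt "-0.04 0.05 2.35 0"

```text
clock: 19.22
position: [0.6239, 0.0766, 0.1325]
ee_rot: [-0.001, 0.706, 0.709, -0.001]
contact_force: [-0.4, -0.3, -4.4]
width: 0.0302
gripper_force: 50.2
```

```bash
python3 -c "
from h import *
go(.6268,.0778,.1248)"
```

```text
t 19.2167 pos [0.6239 0.0766 0.1325] q6 0.01 shift [0.05 0.12 0.31] turn 0.04
```

Emit:
drive_tool --pt "0.03 0.09 0 0" --pt "0.03 0.09 0.05 0" --pt "0.03 0.09 0.1 0" --pt "0.03 0.09 0.15 0" --pt "0.03 0.09 0.2 0" --pt "0.03 0.09 0.24 0" --pt "0.03 0.09 0.26 0" --pt "0.03 0.09 0.26 0"

```text
clock: 19.88
position: [0.6268, 0.0776, 0.1266]
ee_rot: [-0.0, 0.705, 0.709, -0.0]
contact_force: [0.1, -0.1, -3.0]
width: 0.0302
gripper_force: 50.2
```

Emit:
drive_tool --pt "0 0 0.02 0" --pt "0 0 0.04 0" --pt "0 0 0.05 0" --pt "0 0 0.06 0" --pt "0 0 0.07 0" --pt "0 0 0.08 0" --pt "0 0 0.08 0" --pt "0 0 0.08 0"

```text
clock: 20.55
position: [0.6269, 0.0776, 0.125]
ee_rot: [0.0, 0.705, 0.709, 0.0]
contact_force: [-0.1, -0.3, -1.8]
width: 0.0304
gripper_force: 50.2
```

Emit:
drive_tool --pt "0 0 0.01 0" --pt "0 0 0.02 0" --pt "0 0 0.03 0" --pt "0 0 0.04 0" --pt "0 0 0.05 0" --pt "0 0 0.05 0" --pt "0 0 0.05 0" --pt "0 0 0.05 0"

```text
clock: 21.22
position: [0.6269, 0.0776, 0.1249]
ee_rot: [0.0, 0.705, 0.709, 0.0]
contact_force: [-2.5, 0.5, 6.9]
width: 0.0303
gripper_force: 51.1
```

Contact. Release, rise and go to a.

Emit:
drive_tool --pt "0 0 -0.04 0" --pt "0 0 -0.04 0" --pt "0 0 -0.04 0" --pt "0 0 -0.04 0" --pt "0 0 -0.04 0" --pt "0 0 -0.04 0" --pt "0 0 -0.04 0" --pt "0 0 -0.04 0" --grip 70

```text
clock: 21.88
position: [0.6269, 0.0776, 0.1245]
ee_rot: [-0.0, 0.705, 0.709, 0.0]
contact_force: [0.6, -0.4, -0.3]
width: 0.0697
gripper_force: 0.0
```

Emit:
drive_tool --pt "0 0 -0.2 0" --pt "0 0 -0.7 0" --pt "0 0 -1.4 0" --pt "0 0 -2.2 0" --pt "0 -0.2 -3 0" --pt "0 -0.8 -3.6 0" --pt "0 -1.7 -3.8 0" --pt "0 -2.7 -3.8 0"

```text
clock: 22.55
position: [0.5606, 0.0772, 0.2218]
ee_rot: [0.002, 0.706, 0.709, 0.002]
contact_force: [0.2, 0.8, 0.3]
width: 0.0701
gripper_force: 0.0
```

```bash
python3 -c "
from h import *
go(.429,.077,.215)"
```

```text
t 22.55 pos [0.5606 0.0772 0.2218] q6 0.01 shift [ 0.01 -5.27  0.25] turn 0.04
```

Emit:
drive_tool --pt "0 -0.9 0.1 0" --pt "0 -1.9 0.2 0" --pt "0 -2.9 0.2 0" --pt "0 -3.9 0.2 0" --pt "0 -4.7 0.2 0" --pt "0 -5.15 0.2 0" --pt "0 -5.15 0.2 0" --pt "0 -5.15 0.2 0"

```text
clock: 23.22
position: [0.4315, 0.0767, 0.2152]
ee_rot: [0.001, 0.705, 0.709, 0.001]
contact_force: [0.8, 0.0, -0.1]
width: 0.0697
gripper_force: 0.0
```

```bash
python3 -c "
from h import *
cap(.14,.018,.429,.077);go(.429,.077,.1415)"
```

```text
cap n 1813 centre [0.42640892 0.07914067 0.13984627] size [0.03502251 0.03582941 0.00758222]
expected px [313.6 218.2   1. ] median px 309.6414782129068 214.67512410369554
t 23.2667 pos [0.4322 0.0767 0.2151] q6 0.01 shift [ 0.01 -0.14  2.95] turn 0.04
```

Emit:
drive_tool --pt "0.03 -0.13 0.5 0" --pt "0.03 -0.13 1.1 0" --pt "0.03 -0.13 1.7 0" --pt "0.03 -0.13 2.2 0" --pt "0.03 -0.13 2.6 0" --pt "0.03 -0.13 2.85 0" --pt "0.03 -0.13 2.95 0" --pt "0.03 -0.13 2.95 0"

```text
clock: 23.93
position: [0.4281, 0.0774, 0.1403]
ee_rot: [-0.0, 0.706, 0.709, -0.0]
contact_force: [0.4, 0.2, -0.6]
width: 0.0699
gripper_force: 0.0
```

Emit:
drive_tool --pt "0 0 0 0" --pt "0 0 0 0" --pt "0 0 0 0" --pt "0 0 0 0" --pt "0 0 0 0" --pt "0 0 0 0" --pt "0 0 0 0" --pt "0 0 0 0" --grip 20 --newtons 60

```text
clock: 24.6
position: [0.4275, 0.0775, 0.1416]
ee_rot: [0.0, 0.705, 0.709, 0.0]
contact_force: [-1.9, -0.6, 5.6]
width: 0.0342
gripper_force: 59.5
```

Emit:
drive_tool --pt "0 0 -0.4 0" --pt "0 0 -1 0" --pt "0.1 0 -1.7 0" --pt "0.4 0 -2.4 0" --pt "0.8 0.2 -2.8 0" --pt "1.3 0.6 -3 0" --pt "1.8 1.2 -3 0" --pt "2.3 1.9 -3 0"

```text
clock: 25.27
position: [0.474, 0.1357, 0.2157]
ee_rot: [-0.0, 0.705, 0.709, -0.0]
contact_force: [0.2, -0.1, -3.2]
width: 0.0342
gripper_force: 60.6
```

Emit:
drive_tool --pt "0.4 0.8 0 0" --pt "0.8 1.7 0 0" --pt "1 2.6 0 0" --pt "1.1 3.5 0 0" --pt "1.1 4.4 0 0" --pt "1.1 5.2 0 0" --pt "1.1 5.8 0 0" --pt "1.1 6 0 0"

```text
clock: 25.93
position: [0.6267, 0.1632, 0.2142]
ee_rot: [0.0, 0.706, 0.709, 0.0]
contact_force: [0.1, -0.0, -3.9]
width: 0.0337
gripper_force: 60.6
```

```bash
python3 -c "
from h import *
go(.628,.1628,.155)"
```

```text
t 25.9333 pos [0.6267 0.1632 0.2142] q6 0.14 shift [-0.01  0.05  2.37] turn 0.04
```

Emit:
drive_tool --pt "0 0.03 0.2 0" --pt "0 0.03 0.6 0" --pt "0 0.03 1.1 0" --pt "0 0.03 1.6 0" --pt "0 0.03 2 0" --pt "0 0.03 2.25 0" --pt "0 0.03 2.35 0" --pt "0 0.03 2.35 0"

```text
clock: 26.6
position: [0.6244, 0.1633, 0.1563]
ee_rot: [-0.001, 0.705, 0.709, -0.001]
contact_force: [-0.1, 0.3, -4.9]
width: 0.034
gripper_force: 60.7
```

```bash
python3 -c "
from h import *
go(.628,.1628,.1486)"
```

```text
t 26.6 pos [0.6244 0.1633 0.1563] q6 0.14 shift [-0.02  0.14  0.31] turn 0.05
```

Emit:
drive_tool --pt "-0.02 0.1 0 0" --pt "-0.02 0.1 0.05 0" --pt "-0.02 0.1 0.1 0" --pt "-0.02 0.1 0.15 0" --pt "-0.02 0.1 0.2 0" --pt "-0.02 0.1 0.24 0" --pt "-0.02 0.1 0.26 0" --pt "-0.02 0.1 0.26 0"

```text
clock: 27.27
position: [0.6276, 0.1629, 0.1504]
ee_rot: [-0.0, 0.705, 0.709, -0.0]
contact_force: [0.7, -0.5, -4.4]
width: 0.034
gripper_force: 60.7
```

Emit:
drive_tool --pt "0 0 0.02 0" --pt "0 0 0.04 0" --pt "0 0 0.05 0" --pt "0 0 0.06 0" --pt "0 0 0.07 0" --pt "0 0 0.08 0" --pt "0 0 0.09 0" --pt "0 0 0.09 0"

```text
clock: 27.93
position: [0.6278, 0.1629, 0.1488]
ee_rot: [0.0, 0.705, 0.709, 0.0]
contact_force: [-1.6, -1.3, -0.4]
width: 0.0336
gripper_force: 60.8
```

Emit:
drive_tool --pt "0 0 0.01 0" --pt "0 0 0.02 0" --pt "0 0 0.03 0" --pt "0 0 0.03 0" --pt "0 0 0.03 0" --pt "0 0 0.03 0" --pt "0 0 0.03 0" --pt "0 0 0.03 0"

```text
clock: 28.6
position: [0.6278, 0.1629, 0.1488]
ee_rot: [0.0, 0.705, 0.709, 0.0]
contact_force: [-3.5, -1.2, 4.7]
width: 0.0339
gripper_force: 61.6
```

Emit:
drive_tool --pt "0 0 -0.03 0" --pt "0 0 -0.03 0" --pt "0 0 -0.03 0" --pt "0 0 -0.03 0" --pt "0 0 -0.03 0" --pt "0 0 -0.03 0" --pt "0 0 -0.03 0" --pt "0 0 -0.03 0" --grip 70

```text
clock: 29.27
position: [0.6278, 0.1629, 0.1482]
ee_rot: [-0.0, 0.705, 0.709, 0.0]
contact_force: [0.4, 0.0, 0.1]
width: 0.07
gripper_force: 0.0
```

Emit:
drive_tool --pt "0 0 -0.2 0" --pt "0 0 -0.7 0" --pt "0 0 -1.4 0" --pt "0 0 -2.2 0" --pt "0 -0.2 -3 0" --pt "0 -0.8 -3.6 0" --pt "0 -1.7 -3.9 0" --pt "0 -2.7 -3.9 0"

```text
clock: 29.93
position: [0.5615, 0.1627, 0.2484]
ee_rot: [0.002, 0.706, 0.709, 0.002]
contact_force: [-0.1, 0.2, -0.1]
width: 0.0698
gripper_force: 0.0
```

Emit:
drive_tool --pt "0.5 -1 0 0" --pt "1.2 -2 0 0" --pt "2 -3 0 0" --pt "2.8 -4 0 0" --pt "3.6 -5 0 0" --pt "4.3 -6 0 0" --pt "4.6 -6.6 0 0" --pt "4.6 -6.6 0 0"

```text
clock: 30.6
position: [0.3913, 0.2781, 0.2464]
ee_rot: [-0.001, 0.704, 0.71, -0.0]
contact_force: [-0.4, 0.1, -0.1]
width: 0.07
gripper_force: 0.0
```

Run:
```python
from h import *
k=3
for n,(x,y,w,h) in dict(scene=(250,90,200,190),top=(180,130,260,100)).items():
    p,_=eyes.get_image(n);p=cv2.convertScaleAbs(cv2.resize(p[y:y+h,x:x+w,::-1],None,fx=k,fy=k,interpolation=2),alpha=1.6,beta=15)
    c=eyes.camera_info(n)
    cv2.imwrite(f'pics/{n}1.png',p)
```

```text
(no output)
```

View pics/scene1.png

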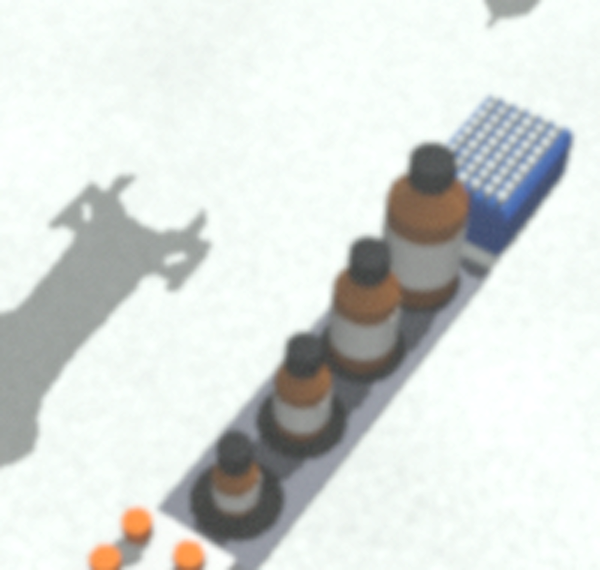

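View pics/top1.png

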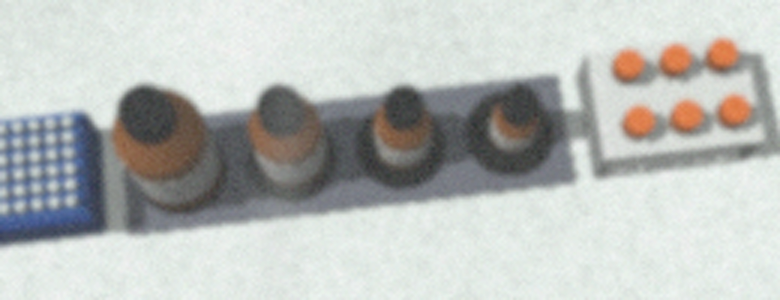

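All four stand upright in the right order, tallest by the blue box. Cap tops in the scene picture: a (394.3,143.7), b (373.3,175), c (351.3,205.7), d (328.3,238.3). I'll compare them with the pad centres from the same camera.

```bash
python3 -c "
from h import *
S=eyes.camera_info('scene');T=eyes.camera_info('top')
pd=[(389.3,183),(370.7,206),(350.3,230.2),(329,256.3)];pt=[(240.7,187),(277.3,182.7),(313.7,178.7),(350,174.3)]
us=[(394.3,143.7),(373.3,175),(351.3,205.7),(328.3,238.3)]
ut=[(180+145/3,130+113/3),(180+277/3,130+109/3),(180+404/3,130+106/3),(180+521/3,130+102/3)]
for a,p,b,q,h in zip(us,pd,ut,pt,(.147,.123,.101,.079)): print((1000*(plane(S,a,h)-plane(S,p,.007))).round(1),(1000*(plane(T,b,h)-plane(T,q,.007))).round(1))"
```

```text
[ 0.3 -2.1] [-2.8  0. ]
[ 0.5 -2.3] [-1.6  0.8]
[ 0.2 -0.1] [-1.4 -0.8]
[-0.7  0.2] [-1.1 -0.3]
```

All four are within about 2–3 mm of their pad centres. Handing in.

```bash
python3 -c "
from rig import order
print(order.sign_off())"
```

```text
the job is handed in; nothing more can be done
None
```

The four bottles stand upright on the pads in height order, tallest by the tip box and shortest by the rack, each within about 3 mm of its pad centre, and the job was handed in at about 31 s.

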